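# Unlock the reject bin and slide its cover open

## Task

Take the T-handled key from the key rack, push it fully home into the lock of the reject bin, and turn it clockwise (seen from above) as far as it goes, which draws the hidden bolt. Then slide the bin's cover fully open, away from the lock. Leave the key standing fully in the turned lock, and leave the round-bowed key, the solvent bottle, the ink jar and the carton standing where they are.

Things in the scene. Friction and masses are not known exactly. Their poses are not given: they have to be found in the camera images.
- reject_bin: Fixed steel box 160 (x) x 320 (y) x 110 mm high, origin under its centre, standing on the table at a varying place and yaw. Its top is at z = 110 mm: at the -y end a lock deck with the brass lock throat (axis at x 0, y -105 mm), in the middle an opening closed by the sliding cover, at the +y end a plain deck over which the cover slides. Two cover guides 12 mm high run along both long edges from y = -60 to +160 mm.
- keyway (a point): Centre of the keyhole's mouth, on top of the fixed brass lock throat, 115 mm above the table (5 mm above the deck), with the bin's axes. The slot runs along x: 26 x 10 mm, upright, down to 22 mm below the deck, flared to 34 x 18 mm over its top 5 mm. Below it lies the hidden lock plug. The key turns only when fully home (within about 3 mm), its bit below the throat; turned, it is captive.
- lock_plug (a joint): Turn of the hidden lock plug, rad: 0 locked (its slot in line with the throat's), grows clockwise seen from above, stops at 1.3. The key enters either way round (half a turn is the same). The plug needs about 0.06 N m, follows the key with a play of about 0.15 rad, stays where it is left; from about 0.7 on the hidden bolt is clear of the cover.
- cover (a joint): Travel of the sliding cover along the bin's +y axis, m: 0 closed, 0.100 fully open. It slides with about 2 N and stays where it is left; while the bolt blocks it it moves only about 2 mm.
- cover_lip (a point): Middle of the top edge of the upright push lip on the cover, at x 0, y +30 mm and z 146 mm in the bin's frame when closed; it moves with the cover. The lip is 90 mm long (along the bin's x), 8 mm thick and 30 mm high above the cover plate, whose top is 116 mm above the table. Push its lock side (its -y face).
- tee_key: The loose steel T-handled key, 105 mm tall, 0.22 kg, standing upright in one of the two holes of the rack. Origin at the tip of its bit, z up along the key. Flat bit 24 (x) x 8 (y) mm, from z = 0 to 18; thin round stem of 8 mm diameter, z 18 to 45; round collar of 40 mm diameter, z 45 to 51; round shank of 14 mm diameter, z 51 to 85; bar handle 80 (x) x 14 (y) x 20 mm, z 85 to 105. Fully home, the collar rests on top of the lock's brass throat.
- key_collar (a point): Centre of the underside of the T-handled key's collar, 45 mm above the tip of its bit on its axis; it meets point keyway when the key is fully home.
- key_rack: Fixed black block 90 (x) x 200 (y) x 60 mm high, origin under its centre, with two through holes of 29 mm diameter at y = -55 and +55 mm. A key hangs in each, collar on the top of the block, tip 15 mm above the table; which key is in which hole, and their yaws, vary.
- round_key: Leave alone: the other steel key, loose in the rack, told apart by its upright disc handle (52 mm diameter, 12 mm thick, centre 100 mm above the tip) and round bit of 18 mm diameter, which does not fit. Origin at its tip.
- solvent_bottle: Leave alone: loose white bottle with a red cap, 66 mm diameter, 220 mm high, origin under its centre, behind the lock end of the bin (on the bin's +x side).
- ink_jar: Leave alone: loose grey jar, 66 mm diameter, 90 mm high, origin under its centre, on the bin's -x side.
- carton: Leave alone: loose cardboard carton 60 (x) x 90 (y) x 45 mm, origin under its centre, on the rack's +x side.

How it is judged:
By the outcome, as a careful person would: the job done as asked, in the order asked, and still so for the second after the job is handed in, with the robot touching nothing.
It also fails if it takes over 64 s, if anything falls off the work surface, if the arm or the gripper's body presses on something with over 40 N, if the wrist force passes 120 N, or if a joint passes its speed limit or range.

## Robot

A 7-joint arm with a two-finger parallel gripper is mounted at the origin on the work surface. World frame = base frame: x ahead of the robot, y to its left, z up, the work surface at z = 0. Lengths are in m, angles in rad, forces in N, time in s.
With the tool pointing down it reaches from about 0.4 to 0.85 m from the base axis. Payload 10.4 kg.
Tool frame: the origin (TCP) lies between the finger pads; the fingertips stand manip.finger_overhang ahead of it and the grasp point (between the pads) lies 11 mm behind it (manip.finger_overhang is the distance from the TCP to the fingertips, in m); x points along the fingers, z is the direction in which the jaws open and shut, and the axes are right-handed (so a half turn about x gives the same grasp; the last joint's range is limited). The gripper opens to 85 mm and grips with 20 to 120 N. Pads are 22 mm wide; open, the fingers measure 114 mm over their backs; the gripper's body (76 mm by 85 mm) begins 54 mm behind the grasp point. The pads swing forward as they close: fully open they stand 13 mm farther back than shut.
Start: joints at [1.321, 0.332, -0.065, 1.46, 0.022, 1.35, -0.088], TCP at [0.141, -0.609, 0.239] pointing down, gripper open.
Joint ranges: [-2.6, 2.6], [-0.5, 2.12], [-1.47, 1.34], [0.16, 2.42], [-1.27, 4.41], [0.06, 2.06], [-2.6, 2.6]. Speed limits (rad/s): [2.22, 2.22, 2.79, 2.79, 3.14, 3.14, 3.14].

## Interface

Orientations are given as a unit quaternion [x, y, z, w].
In Python, from workcell import get_obs, camera, workorder, manip gives the robot as it stands. The module is installed in compiled form; this text tells all that it offers.
- The arm moves only by the tool play_rows, never from a script. Its argument "increments" is text: rows parted by semicolons, each of 4 numbers parted by spaces: the shift along the tool's x, y, z in m, then the turn about the tool's x in rad. A call has 1 to 20 rows; each row shifts and turns the pose as measured when the row begins, along the tool's axes as they then stand; what a row does not reach is not made up. A row lasts 1/10 s, in which the tool goes at most 50 mm and 8.59 degrees, less where a joint would pass 70% of its speed; a pose out of reach is approached as far as the arm can. A call is refused whole if a number of a shift passes 0.05 or a number of a turn 0.15, either way. A call with a gripper value outside its range is refused whole. "hand" is the gripper command: -1 is fully open, 1 is shut, values between are in proportion, set as the call begins (left out, the last holds). The fingers move at their own pace and stop on an object; "squeeze" is the grip in N (left out, the last holds). Time passes only in rows, so rows that do not move let the fingers close. It gives the time, the measured TCP pose, the force and the opening at its end, in the units of the state.
- get_obs(): the state, without advancing time (a new reading comes with each control period).
- camera(name): name is "scene" or "side" or "wrist"; returns a dict with "img" (420x560x3 uint8, blue, green, red), "fov_y" (degrees; the focal length in pixels is half the picture's height over the tangent of half this angle, whatever the lens; pixels are square), "cx", "cy" (the principal point, pixels), "R" (3x3) and "t" (3): a world point X has camera coordinates R X + t; the wrist camera has in their place "tool_from_camera" (4x4, takes a point from camera to tool coordinates, whose origin is the TCP and whose axes are the tool frame's). Camera axes: x right, y down, z forward; pixel columns grow to the right and rows downward; lengths in m; the calibration is good to about 2 mm. A picture is of the moment at which its call begins: read the wrist's pose just before it. There is no depth.
- workorder.hand_in(): hands the job in, once; it reports no verdict.
The state is a dict: "clock": time; "joint_pos": joint angles; "joint_velocities": joint speeds; "tau": joint torques, N m; "position": TCP position; "ee_rot": TCP orientation; "ft_force": force on the tool from outside, world axes, zero at the start; "torque": the same for the moment, N m; "grip_width": opening from 0.0 (shut) to 1.0 (fully open).
Only numpy, scipy, OpenCV 4.12 (cv2) and the standard library are available. Lean on these libraries where they do the work, as an engineer would, in place of code of your own. Each camera call takes 0.05 s, during which the arm holds its last target.

## Working session

There is one attempt and no reset: what is moved stays moved. The work goes in short steps, Python scripts to look and compute and a tool call to move; the robot and the scene stay as the last step left them, time stands still between calls to the robot, and variables do not carry over. Pictures are saved under pics/ and viewed, and the job is handed in when it is done.

Besides the shell and the picture viewer there is one more tool, called after "Emit:" as name(argument=value, ...) on one line, values as JSON. play_rows: Moves the arm, as the interface text tells. Its arguments: {"type":"object","properties":{"increments":{"type":"string"},"hand":{"type":"number"},"squeeze":{"type":"number"}},"required":["increments"]}

```bash
mkdir -p pics; cat > h.py <<'E'
import numpy as np, cv2
from workcell import get_obs, camera, workorder, manip
from scipy.spatial.transform import Rotation as Rn
def cam(name):
    o=get_obs(); c=camera(name); h=c['img'].shape[0]
    c['f']=h/2/np.tan(np.radians(c['fov_y'])/2)
    if name=='wrist':
        T=np.array(c['tool_from_camera']); Rt=Rn.from_quat(o['ee_rot']).as_matrix()
        c['Rwc']=Rt@T[:3,:3]; c['o']=Rt@T[:3,3]+np.array(o['position'])
    else:
        R=np.array(c['R']); c['Rwc']=R.T; c['o']=-R.T@np.array(c['t'])
    return c
def ray(c,u,v):
    d=c['Rwc']@np.array([(u-c['cx'])/c['f'],(v-c['cy'])/c['f'],1.]); return c['o'],d/np.linalg.norm(d)
def onz(c,u,v,z):
    o,d=ray(c,u,v); return o+d*(z-o[2])/d[2]
def proj(c,X):
    p=c['Rwc'].T@(np.array(X)-c['o']); return p[0]/p[2]*c['f']+c['cx'],p[1]/p[2]*c['f']+c['cy']
def tri(c1,p1,c2,p2):
    o1,d1=ray(c1,*p1);o2,d2=ray(c2,*p2)
    s=np.linalg.lstsq(np.stack([d1,-d2],1),o2-o1,rcond=None)[0]
    a=o1+s[0]*d1;b=o2+s[1]*d2; return (a+b)/2,np.linalg.norm(a-b)
E
python3 - <<'E'
from h import *
print(manip.finger_overhang); o=get_obs(); print(o)
for n in ['scene','side','wrist']:
    c=cam(n); cv2.imwrite(f'pics/{n}0.png',c['img']); np.save(f'pics/{n}0.npy',c,allow_pickle=True); print(n,c['fov_y'],c['o'],c['Rwc'].tolist())
E
```

```text
0.008
{'clock': 0.0, 'joint_pos': array([ 1.32140034,  0.33286001, -0.06472853,  1.46096191,  0.02157332,
        1.34992528, -0.08848371]), 'joint_velocities': array([ 0.00048688, -0.00098999,  0.00087058, -0.00095189, -0.00036519,
       -0.00233521,  0.00054137]), 'tau': array([ 1.07297408e-03, -6.25438142e+01,  4.95887746e-02, -3.91607809e+01,
        1.63278077e-02,  9.64481063e-03, -1.44700857e-05]), 'position': array([ 0.14046821, -0.60861707,  0.23851358]), 'ee_rot': array([ 0.44050642,  0.55379058, -0.43988301,  0.55296747]), 'ft_force': array([ 0.92366829, -0.24259683, -0.30854741]), 'torque': array([ 0.04336876, -0.00159829,  0.00012931]), 'grip_width': 0.9990769808217255}
scene 49.52012387306228 [ 0.93282779 -0.64184136  0.87839472] [[0.8427175003111728, 0.38898106725657966, -0.3721840189814989], [0.5383559671456442, -0.6085596488149683, 0.5829476875954482], [0.00025943778970817445, -0.6916277055975523, -0.7222541447038562]]
side 51.68613133744813 [0.43232718 0.6387385  0.96839503] [[-0.9851220395768238, -0.13753055569986247, 0.10305296399854892], [-0.17179565967205926, 0.7721605085907712, -0.6117633531772592], [0.004562724826373707, -0.6203656141516297, -0.7842994876451407]]
wrist 62.10529588621921 [ 0.2162386  -0.59116444  0.37189214] [[0.22603039640132597, -0.9267867779150885, -0.29996087775645924], [-0.9741197392775559, -0.21536231650285415, -0.06862802765888121], [-0.0009967208652182208, 0.30770983232956745, -0.9514797242375811]]
```

View pics/scene0.png

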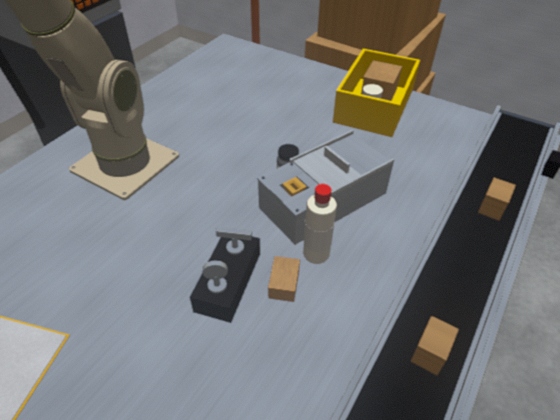

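View pics/side0.png

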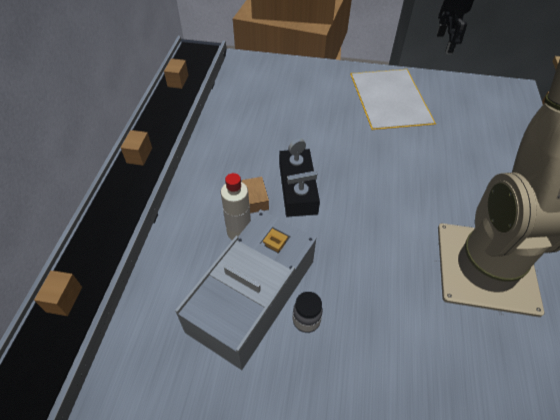

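View pics/wrist0.png

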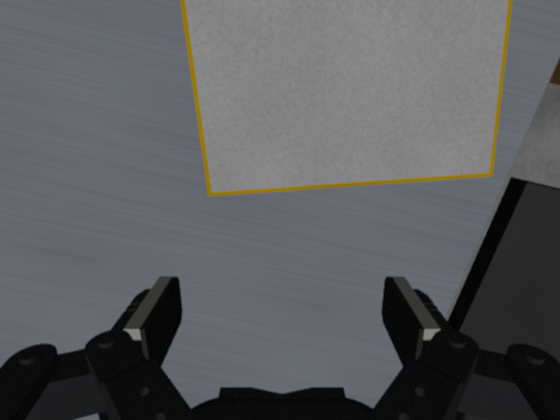

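```bash
python3 - <<'E'
from h import *
for n,(x,y,w,h) in {'scene':(180,120,220,210),'side':(170,130,170,240)}.items():
    im=cv2.imread(f'pics/{n}0.png')[y:y+h,x:x+w]
    s=3.4 if n=='scene' else 2.5
    cv2.imwrite(f'pics/{n}0z.png',cv2.resize(im,None,fx=s if n=='scene' else 2.5,fy=s if n=='scene' else 2.5,interpolation=cv2.INTER_CUBIC)[:600,:800])
im=cv2.imread('pics/scene0.png')[120:240,250:400]; cv2.imwrite('pics/sb.png',cv2.resize(im,None,fx=5,fy=5,interpolation=cv2.INTER_CUBIC))
im=cv2.imread('pics/side0.png')[135:220,260:340]; cv2.imwrite('pics/sr.png',cv2.resize(im,None,fx=7,fy=7,interpolation=cv2.INTER_CUBIC))
im=cv2.imread('pics/side0.png')[220:365,170:325]; cv2.imwrite('pics/sib.png',cv2.resize(im,None,fx=4,fy=4,interpolation=cv2.INTER_CUBIC))
im=cv2.imread('pics/scene0.png')[220:320,185:305]; cv2.imwrite('pics/scr.png',cv2.resize(im,None,fx=6,fy=6,interpolation=cv2.INTER_CUBIC))
E
```

```text
(no output)
```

View pics/sb.png

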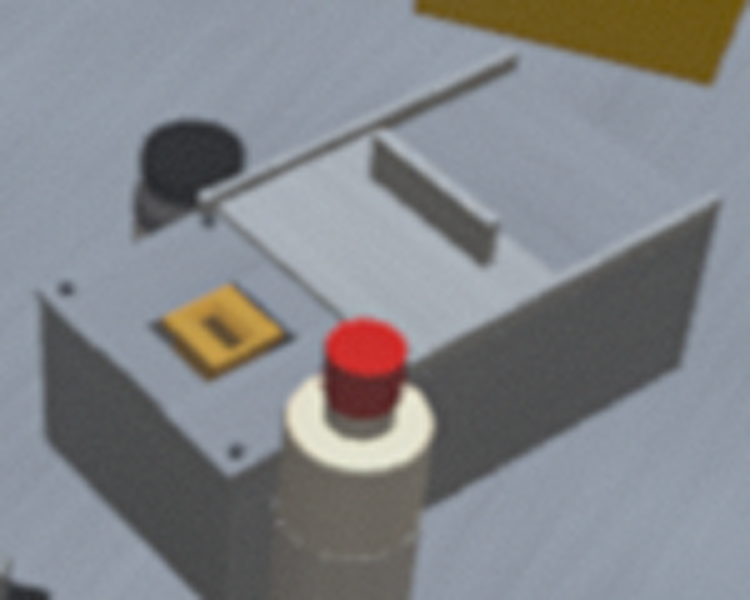

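View pics/sr.png

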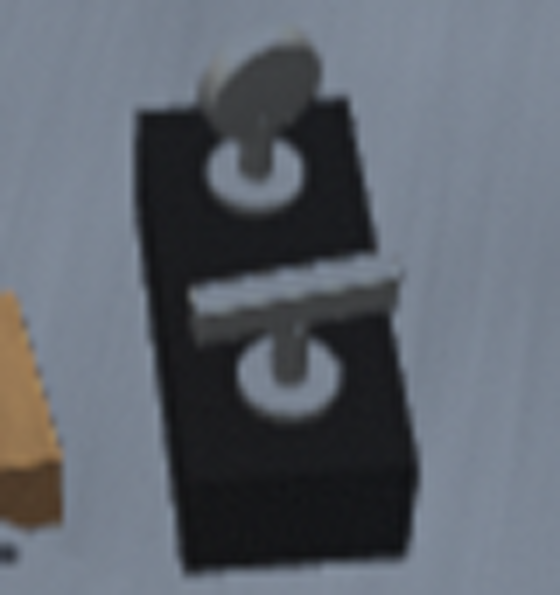

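View pics/sib.png

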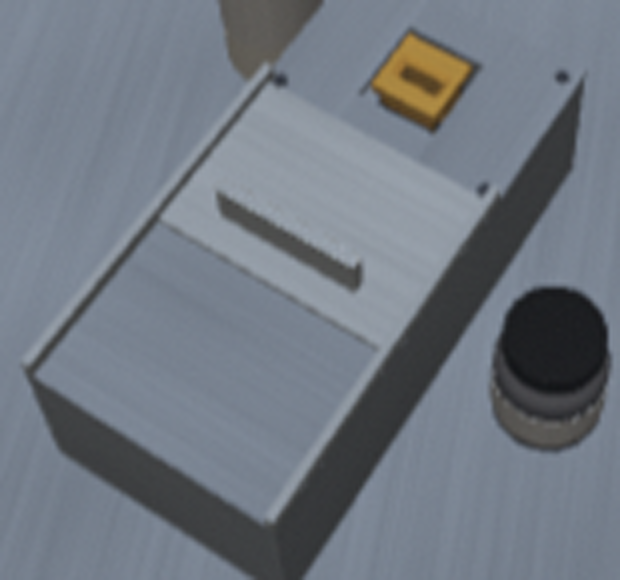

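View pics/scr.png

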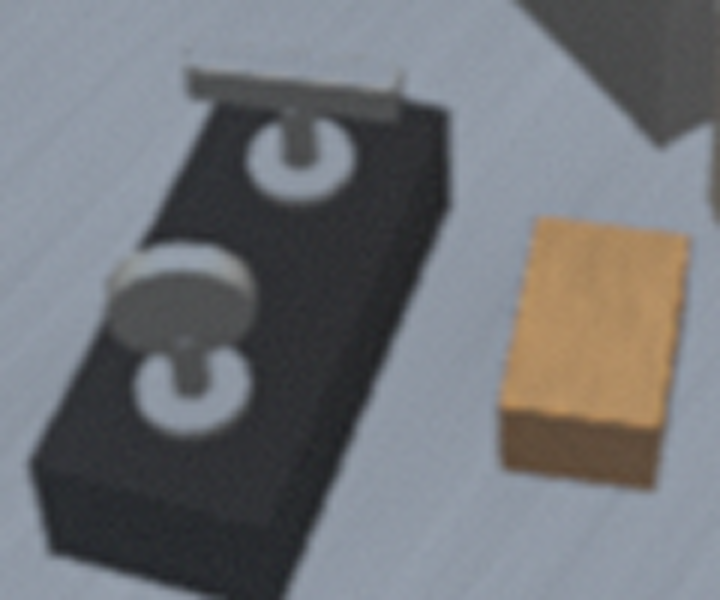

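```bash
python3 - <<'E'
from h import *
cs=np.load('pics/scene0.npy',allow_pickle=True).item(); ci=np.load('pics/side0.npy',allow_pickle=True).item()
S=lambda u,v:(u/5+250-.4,v/5+120-.4); I=lambda u,v:(u/4+170-.4,v/4+220-.4)
S2=lambda u,v:(u/6+185-.4,v/6+220-.4); I2=lambda u,v:(u/7+260-.4,v/7+135-.4)
def pz(n,c,p,z): print(n,onz(c,*p,z).round(4)[:2])
pz('slot sc',cs,S(222,331),.115);pz('slot si',ci,I(420,78),.115); print(tri(cs,S(222,331),ci,I(420,78)))
pz('deckL',cs,S(40,292),.11);pz('deckR',cs,S(230,475),.11)
pz('deckL si',ci,I(582,72),.11)
for p in [(270,65),(25,365),(495,190),(270,520)]: pz('guide si',ci,I(*p),.122)
for p in [(515,55),(200,195),(718,200)]: pz('guide sc',cs,S(*p),.122)
for p in [(375,130),(497,220)]: pz('lip sc',cs,S(*p),.146)
for p in [(217,192),(360,265)]: pz('lip si',ci,I(*p),.146)
pz('collarT sc',cs,S2(300,158),.066);pz('collarT si',ci,I2(290,375),.066)
pz('collarR sc',cs,S2(193,388),.066);pz('collarR si',ci,I2(255,173),.066)
for p in [(186,68),(404,92)]: pz('bar sc',cs,S2(*p),.12)
for p in [(190,285),(195,315),(400,275)]: pz('bar si',ci,I2(*p),.12)
for p in [(190,70),(400,92),(400,120),(190,95)]: pz('bar front sc',cs,S2(*p),.12 if p[1]<94 else .1)
for p in [(136,112),(350,98),(185,478),(415,465)]: pz('rack si',ci,I2(*p),.06)
for p in [(450,112),(35,462),(270,525)]: pz('rack sc',cs,S2(*p),.06)
E
```

```text
slot sc [0.5355 0.0761]
slot si [0.5323 0.0837]
(array([0.53293417, 0.08060064, 0.11023002]), np.float64(0.0001667287017870585))
deckL [0.4411 0.0562]
deckR [ 0.5861 -0.0014]
deckL si [0.4391 0.0594]
guide si [0.6196 0.0946]
guide si [0.7019 0.299 ]
guide si [0.4773 0.1542]
guide si [0.5583 0.3557]
guide sc [0.5614 0.3498]
guide sc [0.4768 0.1521]
guide sc [0.7044 0.2928]
lip sc [0.5404 0.2205]
lip sc [0.6253 0.1896]
lip si [0.6236 0.1953]
lip si [0.539  0.2246]
collarT sc [ 0.4984 -0.126 ]
collarT si [ 0.4963 -0.1239]
collarR sc [ 0.5286 -0.2326]
collarR si [ 0.5256 -0.229 ]
bar sc [ 0.4666 -0.1481]
bar sc [ 0.5411 -0.1144]
bar si [ 0.5355 -0.1154]
bar si [ 0.5313 -0.1009]
bar si [ 0.4586 -0.1342]
bar front sc [ 0.4685 -0.1481]
bar front sc [ 0.5398 -0.1152]
bar front sc [ 0.5373 -0.1126]
bar front sc [ 0.4638 -0.145 ]
rack si [ 0.5807 -0.2611]
rack si [ 0.493  -0.2853]
rack si [ 0.529 -0.071]
rack si [ 0.4434 -0.0927]
rack sc [ 0.5312 -0.0715]
rack sc [ 0.4978 -0.2844]
rack sc [ 0.5827 -0.2606]
```

```bash
cat >> h.py <<'E'
def st():
    o=get_obs(); R=Rn.from_quat(o['ee_rot']).as_matrix(); p=np.array(o['position'])
    print('t %.2f'%o['clock'],'p',p.round(4),'xaxis',R[:,0].round(4),'zyaw %.2f'%np.degrees(np.arctan2(R[1,2],R[0,2])),'F',np.round(o['ft_force'],1),'M',np.round(o['torque'],2),'w %.3f'%o['grip_width'],'q',np.round(o['joint_pos'],2)); return p,R,o
def to(x,y,z,yaw=None):
    """print total tool-frame shift to target TCP and turn needed (applied after shift)"""
    p,R,o=st(); d=R.T@(np.array([x,y,z])-p); print('shift tool',d.round(4))
    if yaw is not None:
        cur=np.degrees(np.arctan2(R[1,2],R[0,2])); dy=(yaw-cur+180)%360-180
        print('turn about tool x (x down => minus yaw): %.4f rad'%(-np.radians(dy)*1))
E
python3 - <<'E'
from h import *
to(.497,-.125,.235,-65.5)
cs=np.load('pics/scene0.npy',allow_pickle=True).item(); ci=np.load('pics/side0.npy',allow_pickle=True).item()
print('cap',onz(cs,323,190.5,.22),onz(ci,233,180.5,.22)); print('jar',onz(ci,308,303,.09))
E
```

```text
t 0.15 p [ 0.1405 -0.6087  0.2387] xaxis [-3.e-04  1.e-03 -1.e+00] zyaw -77.00 F [ 0.2  0.1 -0.1] M [-0.01 -0.    0.03] w 0.999 q [ 1.32  0.33 -0.06  1.46  0.02  1.35 -0.09]
shift tool [ 0.0041  0.4562 -0.3912]
turn about tool x (x down => minus yaw): -0.2008 rad
cap [ 0.64872765 -0.00228821  0.22      ] [0.64197802 0.01087132 0.22      ]
jar [0.43415593 0.21860319 0.09      ]
```

Emit:
play_rows(increments="0 .03 -.026 0;0 .03 -.026 0;0 .03 -.026 0;0 .03 -.026 0;0 .03 -.026 0;0 .03 -.026 0;0 .03 -.026 0;0 .03 -.026 0;0 .03 -.026 0;0 .03 -.026 0;0 .03 -.026 0;0 .03 -.026 0;0 .03 -.026 0;0 .03 -.026 0;0 .03 -.026 0;0 0 0 -.1;0 0 0 -.1;0 0 0 0", hand=-0.3, squeeze=60)

```text
clock: 1.95
position: [0.5018, -0.1053, 0.2345]
ee_rot: [0.382, 0.598, -0.381, 0.593]
ft_force: [0.1, -0.6, -0.5]
grip_width: 0.651
```

```bash
python3 - <<'E'
from h import *
to(.497,-.125,.235,-65.5)
c=cam('wrist'); cv2.imwrite('pics/w1.png',c['img']); np.save('pics/w1.npy',c,allow_pickle=True)
E
```

```text
t 1.95 p [ 0.5018 -0.1053  0.2345] xaxis [-0.0048  0.0043 -1.    ] zyaw -65.31 F [ 0.1 -0.6 -0.5] M [0.03 0.04 0.02] w 0.651 q [ 0.68  0.14 -0.61  1.73  0.08  1.3  -1.08]
shift tool [-0.0006 -0.0126  0.0159]
turn about tool x (x down => minus yaw): 0.0033 rad
```

View pics/w1.png

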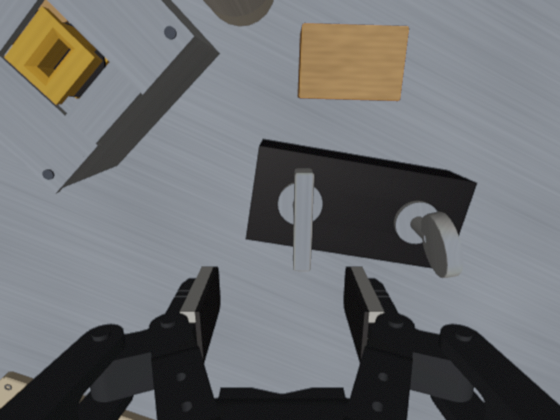

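```bash
python3 - <<'E'
from h import *
c=np.load('pics/w1.npy',allow_pickle=True).item()
a=onz(c,303.5,169.5,.12);b=onz(c,302.5,270.5,.12); print('bar',a,b,(a+b)/2,np.linalg.norm(a-b),np.degrees(np.arctan2(*(a-b)[1::-1])))
print('collar',onz(c,300,204,.066)); print('slot',onz(c,54,59,.115))
im=c['img'][0:130,0:220]; cv2.imwrite('pics/w1l.png',cv2.resize(im,None,fx=3.6,fy=3.6,interpolation=cv2.INTER_CUBIC))
im=c['img'][130:290,240:380]; cv2.imwrite('pics/w1k.png',cv2.resize(im,None,fx=3.7,fy=3.7,interpolation=cv2.INTER_CUBIC))
E
```

```text
bar [ 0.53461243 -0.10654998  0.12      ] [ 0.46162153 -0.14107654  0.12      ] [ 0.49811698 -0.12381326  0.12      ] 0.08074500015123853 25.315343533186248
collar [ 0.49654751 -0.12476251  0.066     ]
slot [0.53111903 0.07684944 0.115     ]
```

View pics/w1l.png

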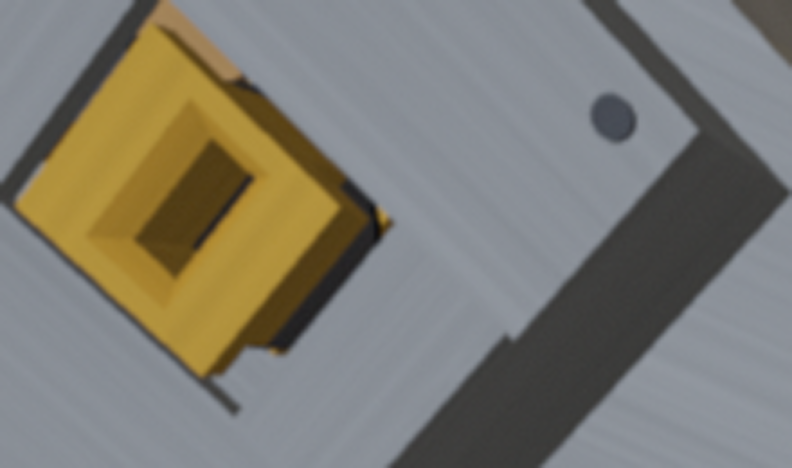

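View pics/w1k.png

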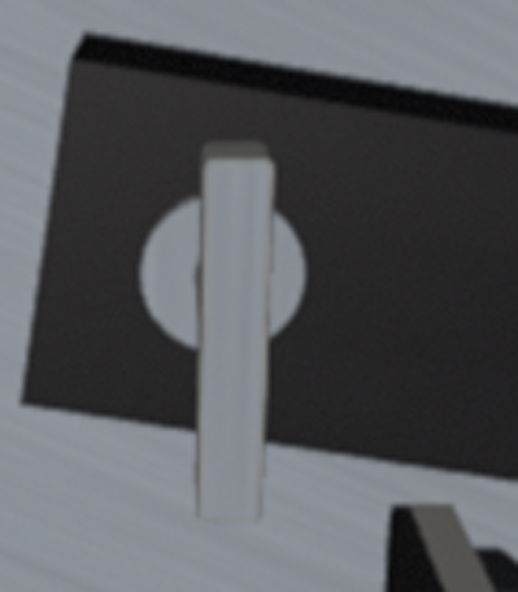

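```bash
python3 - <<'E'
from h import *
c=np.load('pics/w1.npy',allow_pickle=True).item()
K=lambda u,v:(240+u/3.7-.37,130+v/3.7-.37); L=lambda u,v:(u/3.6-.36,v/3.6-.36)
a=onz(c,*K(239,157),.12);b=onz(c,*K(229.5,520),.12); print('bar',a,b,(a+b)/2,np.linalg.norm(a-b),np.degrees(np.arctan2(*(a-b)[1::-1])))
print('collar',onz(c,*K(222,272),.066))
q=np.array([onz(c,*L(*p),.115)[:2] for p in [(190,100),(270,178),(172,305),(90,235)]]); print(q,q.mean(0))
for i in range(4): d=q[(i+1)%4]-q[i]; print(np.linalg.norm(d),np.degrees(np.arctan2(d[1],d[0])))
q=np.array([onz(c,*L(*p),.115)[:2] for p in [(155,25),(340,208),(210,375),(15,203)]]); print(q,q.mean(0))
for i in range(4): d=q[(i+1)%4]-q[i]; print(np.linalg.norm(d),np.degrees(np.arctan2(d[1],d[0])))
# bin edge, deck corner (700,130) -> (390,465)
p,r=onz(c,*L(700,130),.11),onz(c,*L(392,465),.11); d=(p-r); print(p,np.degrees(np.arctan2(d[1],d[0])))
to(*(.4975,-.1245,.099),-65.5)
E
```

```text
bar [ 0.53315153 -0.107838    0.12      ] [ 0.46160182 -0.14034687  0.12      ] [ 0.49737667 -0.12409243  0.12      ] 0.07858872397702193 24.43484343955594
collar [ 0.49713453 -0.12410974  0.066     ]
[[0.54950775 0.08223248]
 [0.54287627 0.06579066]
 [0.51339391 0.07720958]
 [0.51919565 0.09398549]] [0.53124339 0.07980455]
0.017728798304335443 -111.96570317316204
0.03161647243713511 158.82792349845286
0.017750816206463575 70.92269276218494
0.03251087168465327 -21.192971646357165
[[0.55880539 0.09071146]
 [0.54331608 0.05268598]
 [0.50383752 0.06762165]
 [0.51886575 0.10782616]] [0.53120618 0.07971131]
0.04105917689547591 -112.16305459370548
0.0422093616737553 159.27718774155923
0.042921438547507205 69.50453430390576
0.04345213413401887 -23.19580782465962
[ 0.58375782 -0.00212182  0.11      ] -22.918908491595783
t 2.00 p [ 0.5016 -0.1057  0.2345] xaxis [-0.0049  0.0042 -1.    ] zyaw -65.54 F [-0.1 -0.6 -0.6] M [-0.   -0.03 -0.02] w 0.648 q [ 0.68  0.14 -0.6   1.73  0.08  1.3  -1.08]
shift tool [ 0.1354 -0.0112  0.0162]
turn about tool x (x down => minus yaw): -0.0006 rad
```

Emit:
play_rows(increments=".01 -.0055 .008 0;.01 -.0055 .008 0;.02 0 0 0;.02 0 0 0;.02 0 0 0;.02 0 0 0;0 0 0 0")

```text
clock: 2.7
position: [0.4932, -0.1343, 0.1257]
ee_rot: [0.388, 0.593, -0.39, 0.587]
ft_force: [-0.8, 0.2, 1.0]
grip_width: 0.652
```

```bash
python3 - <<'E'
from h import *
to(.4972,-.1242,.099,-65.5)
c=cam('wrist'); cv2.imwrite('pics/w2.png',c['img'])
E
```

```text
t 2.70 p [ 0.4932 -0.1343  0.1257] xaxis [-0.0085  0.0023 -1.    ] zyaw -66.79 F [-0.8  0.2  1. ] M [ 0.05  0.03 -0.07] w 0.652 q [ 0.69  0.24 -0.57  1.86  0.14  1.09 -1.1 ]
shift tool [ 0.0267  0.0078 -0.0076]
turn about tool x (x down => minus yaw): -0.0225 rad
```

View pics/w2.png

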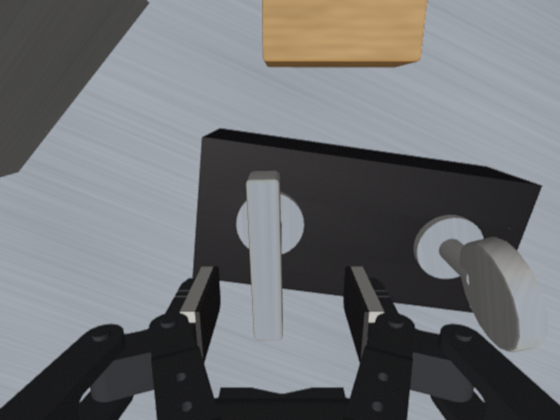

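Emit:
play_rows(increments="0 .004 -.004 -.012;0 .004 -.0036 -.01;.009 0 0 0;.009 0 0 0;.006 0 0 0;0 0 0 0")

```text
clock: 3.35
position: [0.5, -0.1246, 0.104]
ee_rot: [0.382, 0.595, -0.383, 0.594]
ft_force: [-0.7, 0.1, -0.3]
grip_width: 0.651
```

```bash
python3 - <<'E'
from h import *
to(.4972,-.1242,.099,-65.5)
c=cam('wrist'); cv2.imwrite('pics/w3.png',c['img'])
E
```

```text
t 3.35 p [ 0.5    -0.1246  0.104 ] xaxis [-2.7e-03  1.0e-04 -1.0e+00] zyaw -65.53 F [-0.7  0.1 -0.3] M [ 0.02 -0.01  0.02] w 0.651 q [ 0.67  0.27 -0.58  1.88  0.17  1.04 -1.12]
shift tool [ 0.005  -0.0024 -0.0015]
turn about tool x (x down => minus yaw): -0.0005 rad
```

View pics/w3.png

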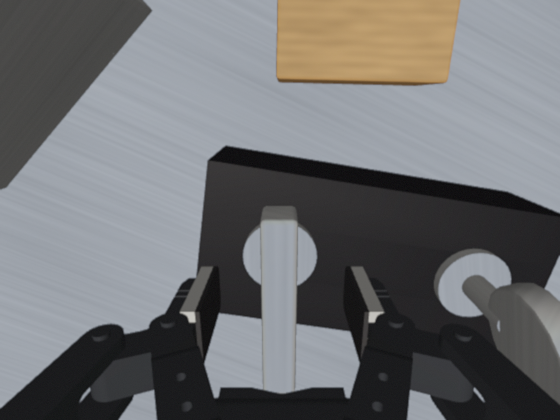

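Emit:
play_rows(increments=".003 -.0012 -.0008 0;.003 -.0012 -.0007 0;0 0 0 0")

```text
clock: 3.7
position: [0.4973, -0.1243, 0.0982]
ee_rot: [0.382, 0.595, -0.383, 0.594]
ft_force: [-0.4, -0.6, -0.0]
grip_width: 0.65
```

Emit:
play_rows(increments="0 0 0 0;0 0 0 0;0 0 0 0;0 0 0 0;0 0 0 0;0 0 0 0;0 0 0 0;0 0 0 0", hand=1, squeeze=60)

```text
clock: 4.5
position: [0.4975, -0.1245, 0.0986]
ee_rot: [0.382, 0.595, -0.383, 0.594]
ft_force: [-0.4, 0.0, -0.4]
grip_width: 0.153
```

```bash
python3 - <<'E'
from h import *
to(.4972,-.1242,.22,-65.5)
c=cam('wrist'); cv2.imwrite('pics/w4.png',c['img'])
E
```

```text
t 4.50 p [ 0.4975 -0.1245  0.0986] xaxis [-1.2e-03 -5.0e-04 -1.0e+00] zyaw -65.56 F [-0.4  0.  -0.4] M [-0.06 -0.03 -0.02] w 0.153 q [ 0.67  0.27 -0.58  1.89  0.17  1.03 -1.12]
shift tool [-0.1214 -0.0003 -0.0004]
turn about tool x (x down => minus yaw): -0.0010 rad
```

View pics/w4.png

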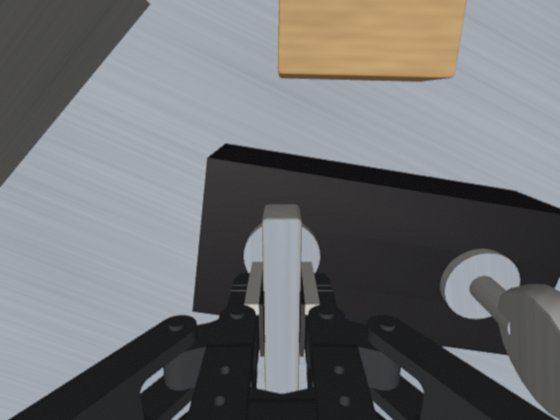

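Emit:
play_rows(increments="-.01 0 0 0;-.015 0 0 0;-.02 0 0 0;-.02 0 0 0;-.02 0 0 0;-.02 0 0 0;-.015 0 0 0;-.01 0 0 0;-.005 0 0 0;0 0 0 0")

```text
clock: 5.55
position: [0.496, -0.1232, 0.2421]
ee_rot: [0.382, 0.596, -0.383, 0.594]
ft_force: [-0.6, 0.5, -2.3]
grip_width: 0.155
```

```bash
python3 - <<'E'
from h import *
to(.5315,.08,.235,68)
c=cam('side'); im=c['img'][100:300,180:380]; cv2.imwrite('pics/s5.png',cv2.resize(im,None,fx=3,fy=3))
E
```

```text
t 5.55 p [ 0.496  -0.1232  0.2421] xaxis [-4.e-03  9.e-04 -1.e+00] zyaw -65.45 F [-0.6  0.5 -2.3] M [ 0.02 -0.01  0.04] w 0.155 q [ 0.71  0.13 -0.59  1.72  0.07  1.32 -1.04]
shift tool [ 0.0071  0.1168 -0.1701]
turn about tool x (x down => minus yaw): -2.3292 rad
```

View pics/s5.png

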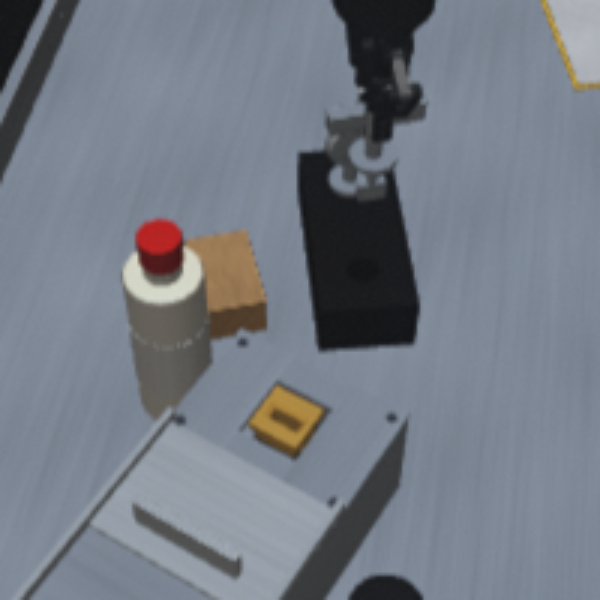

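Emit:
play_rows(increments="0 0 0 -.14;0 0 0 -.14;0 0 0 -.14;0 0 0 -.14;0 0 0 -.14;0 0 0 -.14;0 0 0 -.14;0 0 0 -.14;0 0 0 -.14;0 0 0 -.14;0 0 0 -.14;0 0 0 -.14;0 0 0 -.14;0 0 0 -.14;0 0 0 -.14;0 0 0 -.14;0 0 0 0")

```text
clock: 7.3
position: [0.4878, -0.1216, 0.2247]
ee_rot: [-0.387, 0.592, 0.406, 0.579]
ft_force: [-0.3, -0.6, -1.4]
grip_width: 0.152
```

```bash
python3 - <<'E'
from h import *
to(.5315,.08,.235,68)
E
```

```text
t 7.30 p [ 0.4878 -0.1216  0.2247] xaxis [-0.0299  0.012  -0.9995] zyaw 68.27 F [-0.3 -0.6 -1.4] M [-0.01  0.01  0.04] w 0.152 q [ 0.87  0.17 -0.77  1.74  0.11  1.32  1.26]
shift tool [-0.0092  0.0343  0.2034]
turn about tool x (x down => minus yaw): 0.0048 rad
```

Emit:
play_rows(increments="0 .002 .01 0;0 .003 .02 0;0 .003 .02 0;0 .003 .02 0;0 .003 .02 0;0 .003 .02 0;0 .003 .02 0;0 .003 .02 0;0 .003 .02 0;0 .002 .01 0;0 0 0 0")

```text
clock: 8.4
position: [0.5307, 0.0696, 0.2221]
ee_rot: [-0.373, 0.601, 0.396, 0.586]
ft_force: [-0.3, -0.6, -2.0]
grip_width: 0.154
```

```bash
python3 - <<'E'
from h import *
to(.5315,.08,.215,68)
c=cam('wrist'); cv2.imwrite('pics/w6.png',c['img'])
c=cam('side'); im=c['img'][100:300,180:380]; cv2.imwrite('pics/s6.png',cv2.resize(im,None,fx=3,fy=3))
E
```

```text
t 8.40 p [0.5307 0.0696 0.2221] xaxis [-0.0353  0.0152 -0.9993] zyaw 65.92 F [-0.3 -0.6 -2. ] M [-0.05 -0.09  0.02] w 0.154 q [ 0.55  0.28 -0.88  1.66  0.19  1.34  0.79]
shift tool [0.0072 0.0033 0.0098]
turn about tool x (x down => minus yaw): -0.0364 rad
```

View pics/w6.png

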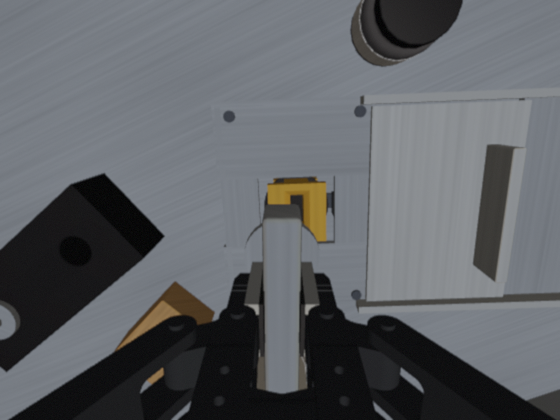

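View pics/s6.png

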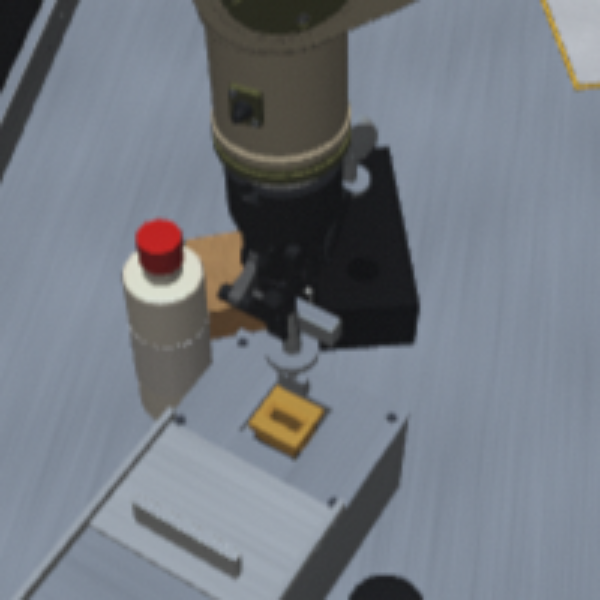

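Emit:
play_rows(increments="0 0 0 -.018;0 0 0 -.018;0 .001 .005 0;0 .001 .005 0;0 0 0 0;0 0 0 0")

```text
clock: 9.1
position: [0.5329, 0.0744, 0.222]
ee_rot: [-0.383, 0.595, 0.404, 0.579]
ft_force: [0.3, -0.7, -1.5]
grip_width: 0.153
```

```bash
python3 - <<'E'
from h import *
to(.5342,.0787,.205,68)
for n in ['wrist','scene','side']:
    c=cam(n); np.save(f'pics/{n}7.npy',c,allow_pickle=True)
    if n=='scene': im=cv2.resize(c['img'][110:240,240:400],None,fx=4.5,fy=4.5,interpolation=cv2.INTER_CUBIC)
    if n=='side': im=cv2.resize(c['img'][180:280,220:340],None,fx=6,fy=6,interpolation=cv2.INTER_CUBIC)
    if n=='wrist': im=cv2.resize(c['img'][80:260,200:400],None,fx=3.3,fy=3.3,interpolation=cv2.INTER_CUBIC)
    cv2.imwrite(f'pics/{n}7.png',im)
E
```

```text
t 9.10 p [0.5329 0.0744 0.222 ] xaxis [-0.0355  0.0128 -0.9993] zyaw 67.68 F [ 0.3 -0.7 -1.5] M [-0.05 -0.1   0.01] w 0.153 q [ 0.54  0.29 -0.88  1.65  0.2   1.34  0.81]
shift tool [ 0.017  -0.0002  0.0045]
turn about tool x (x down => minus yaw): -0.0056 rad
```

View pics/scene7.png

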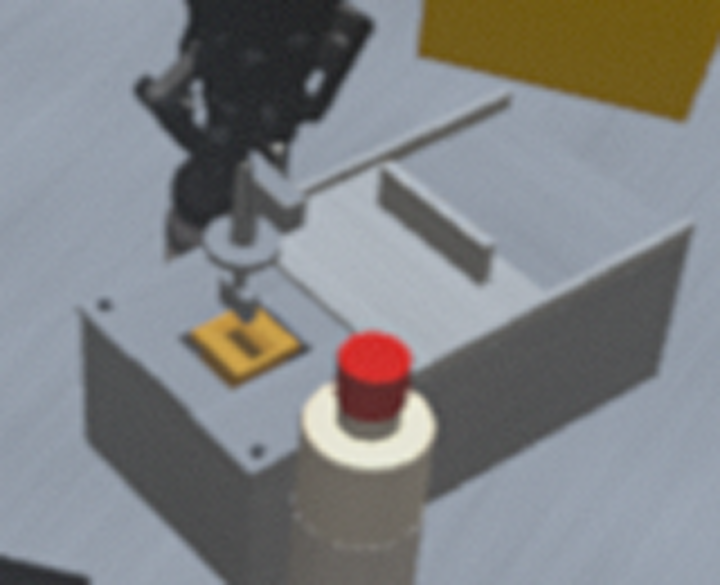

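View pics/side7.png

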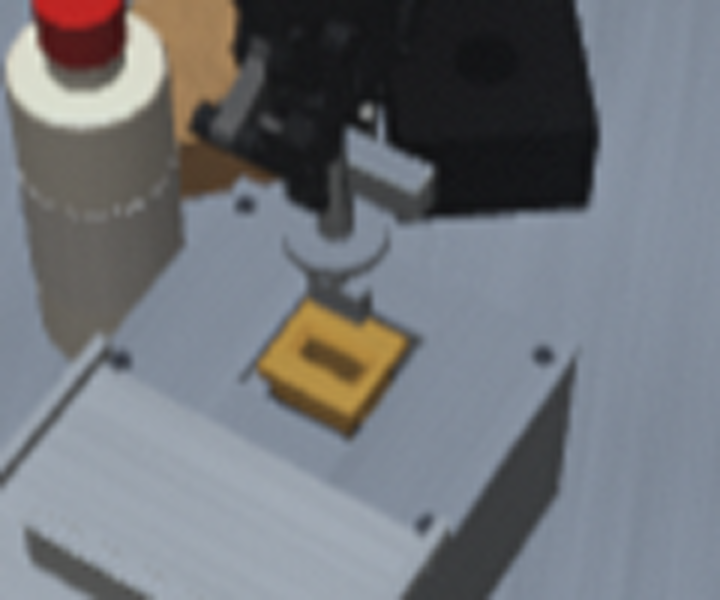

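View pics/wrist7.png

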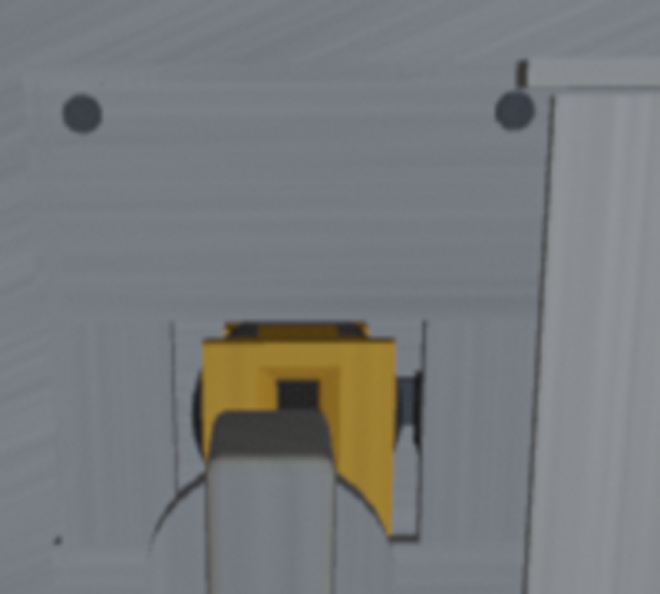

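```bash
python3 - <<'E'
from h import *
p,R,o=st(); p=np.array([0.5329,0.0744,0.222])
tip=p+.084*R[:,0]; print('tip',tip)
kw=np.array([.5315,.080,.115]); th=np.radians(-22); bx=np.array([np.cos(th),np.sin(th),0]); by=np.array([-np.sin(th),np.cos(th),0])
for n,(x0,y0,s) in {'scene':(240,110,4.5),'side':(220,180,6)}.items():
    c=np.load(f'pics/{n}7.npy',allow_pickle=True).item()
    im=cv2.imread(f'pics/{n}7.png')
    Z=lambda X:tuple(int(round((a-b+.5)*s)) for a,b in zip(proj(c,X),(x0,y0)))
    q=[Z(tip+a*R[:,1]*.012+b*R[:,2]*.004) for a,b in [(1,1),(1,-1),(-1,-1),(-1,1)]]
    l=[Z(kw+a*bx*.017+b*by*.009) for a,b in [(1,1),(1,-1),(-1,-1),(-1,1)]]
    col=[Z(p+.039*R[:,0]+.02*(np.cos(t)*R[:,1]+np.sin(t)*R[:,2])) for t in np.linspace(0,6.28,30)]
    for k,cc in((q,(0,0,255)),(l,(0,255,0)),(col,(255,0,255))): cv2.polylines(im,[np.array(k)],True,cc,1)
    cv2.imwrite(f'pics/{n}7o.png',im)
E
```

```text
t 9.25 p [0.5328 0.0743 0.222 ] xaxis [-0.0355  0.0127 -0.9993] zyaw 67.68 F [-0.2  0.8 -1.5] M [-0.03 -0.04 -0.03] w 0.159 q [ 0.54  0.29 -0.88  1.65  0.2   1.34  0.81]
tip [0.52991684 0.07547041 0.13805981]
```

View pics/scene7o.png

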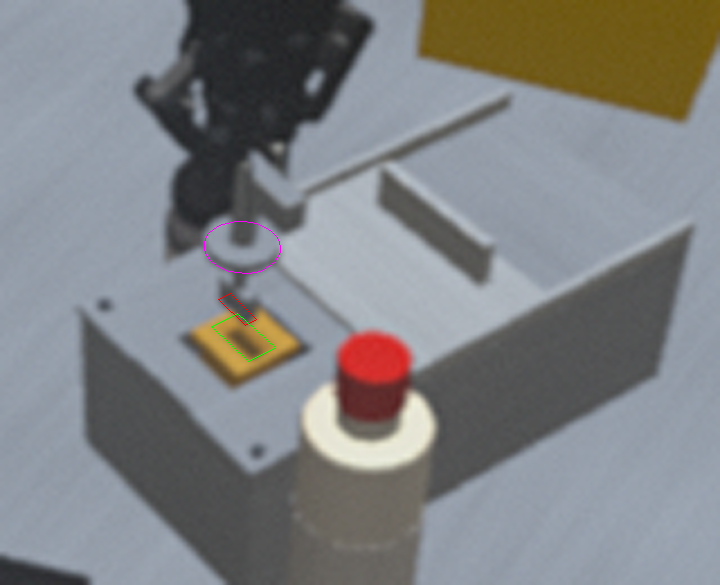

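View pics/side7o.png

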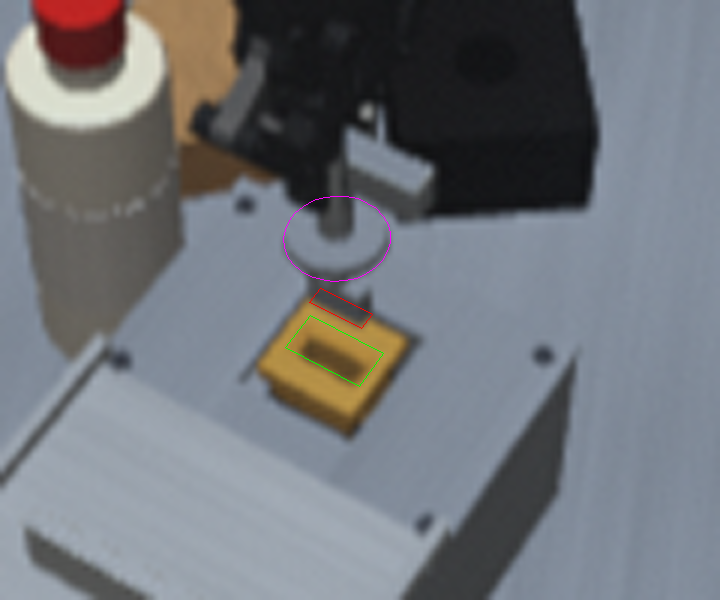

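Emit:
play_rows(increments="0 0 .0025 -.003;0 0 .0025 -.003;0 0 0 0;.005 0 0 0;.005 0 0 0;.004 0 0 0;0 0 0 0")

```text
clock: 9.95
position: [0.5342, 0.0793, 0.2063]
ee_rot: [-0.385, 0.594, 0.406, 0.578]
ft_force: [-0.8, 0.4, -4.0]
grip_width: 0.157
```

```bash
python3 - <<'E'
from h import *
to(.5340,.0787,.199,68)
for n in ['side']:
    c=cam(n); 
    if n=='scene': im=cv2.resize(c['img'][110:240,240:400],None,fx=4.5,fy=4.5,interpolation=cv2.INTER_CUBIC)
    if n=='side': im=cv2.resize(c['img'][180:280,220:340],None,fx=6,fy=6,interpolation=cv2.INTER_CUBIC)
    cv2.imwrite(f'pics/{n}8.png',im)
E
```

```text
t 9.95 p [0.5342 0.0793 0.2063] xaxis [-0.036   0.0126 -0.9993] zyaw 68.04 F [-0.8  0.4 -4. ] M [-0.04 -0.1   0.01] w 0.157 q [ 0.53  0.31 -0.88  1.67  0.22  1.31  0.79]
shift tool [ 0.0073 -0.0004 -0.0006]
turn about tool x (x down => minus yaw): 0.0008 rad
```

View pics/side8.png

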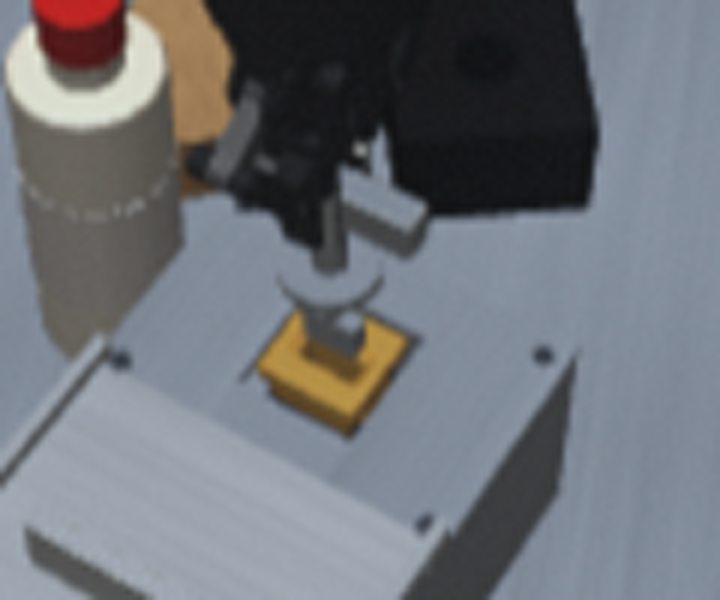

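Tip at (335,345) sits right over the slot. Descending.

Emit:
play_rows(increments=".004 0 -.0003 0;.004 0 0 0;.004 0 0 0;.004 0 0 0;.004 0 0 0;0 0 0 0")

```text
clock: 10.6
position: [0.5336, 0.0796, 0.1851]
ee_rot: [-0.385, 0.594, 0.406, 0.578]
ft_force: [0.2, 0.9, -2.5]
grip_width: 0.156
```

```bash
python3 - <<'E'
from h import *
to(.5329,.0794,.154,68)
E
```

```text
t 10.60 p [0.5336 0.0796 0.1851] xaxis [-0.0349  0.0132 -0.9993] zyaw 68.05 F [ 0.2  0.9 -2.5] M [ 0.07 -0.1  -0.04] w 0.156 q [ 0.52  0.32 -0.88  1.7   0.23  1.27  0.78]
shift tool [ 0.0311 -0.0006 -0.0005]
turn about tool x (x down => minus yaw): 0.0009 rad
```

Emit:
play_rows(increments=".004 0 0 0;.004 0 0 0;.004 0 0 0;.004 0 0 0;.004 0 0 0;.003 0 0 0;0 0 0 0")

```text
clock: 11.3
position: [0.533, 0.0799, 0.1601]
ee_rot: [-0.385, 0.593, 0.406, 0.578]
ft_force: [1.6, 0.2, -3.1]
grip_width: 0.153
```

```bash
python3 - <<'E'
from h import *
to(.5329,.0794,.154,68)
E
```

```text
t 11.30 p [0.533  0.0799 0.1601] xaxis [-0.0344  0.0132 -0.9993] zyaw 68.04 F [ 1.6  0.2 -3.1] M [ 0.05 -0.28  0.  ] w 0.153 q [ 0.51  0.35 -0.87  1.73  0.25  1.22  0.77]
shift tool [ 0.0061 -0.0003 -0.0005]
turn about tool x (x down => minus yaw): 0.0008 rad
```

Emit:
play_rows(increments=".002 0 0 0;.002 0 0 0;.002 0 0 0;.002 0 0 0;0 0 0 0")

```text
clock: 11.8
position: [0.5333, 0.0803, 0.1546]
ee_rot: [-0.386, 0.593, 0.406, 0.579]
ft_force: [-0.2, -0.4, -2.4]
grip_width: 0.153
```

```bash
python3 - <<'E'
from h import *
to(.5329,.0794,.154,68)
E
```

```text
t 11.80 p [0.5333 0.0803 0.1546] xaxis [-0.0328  0.012  -0.9994] zyaw 68.03 F [-0.2 -0.4 -2.4] M [-0.03 -0.07 -0.03] w 0.153 q [ 0.51  0.35 -0.86  1.73  0.26  1.21  0.76]
shift tool [ 0.0006  0.     -0.001 ]
turn about tool x (x down => minus yaw): 0.0005 rad
```

Emit:
play_rows(increments=".002 0 0 0;.002 0 0 0;.002 0 0 0")

```text
clock: 12.1
position: [0.5337, 0.0807, 0.154]
ee_rot: [-0.387, 0.593, 0.404, 0.579]
ft_force: [-11.7, -3.6, 24.1]
grip_width: 0.151
```

```bash
python3 - <<'E'
from h import *
to(.5329,.0794,.154,68)
c=cam('side'); cv2.imwrite('pics/s9.png',cv2.resize(c['img'][180:280,220:340],None,fx=6,fy=6,interpolation=cv2.INTER_CUBIC))
E
```

```text
t 12.10 p [0.5337 0.0807 0.154 ] xaxis [-0.0308  0.009  -0.9995] zyaw 68.03 F [-11.7  -3.6  24.1] M [-0.86  2.61 -0.02] w 0.151 q [ 0.5   0.35 -0.86  1.74  0.27  1.21  0.76]
shift tool [-0.      0.0002 -0.0015]
turn about tool x (x down => minus yaw): 0.0005 rad
```

View pics/s9.png

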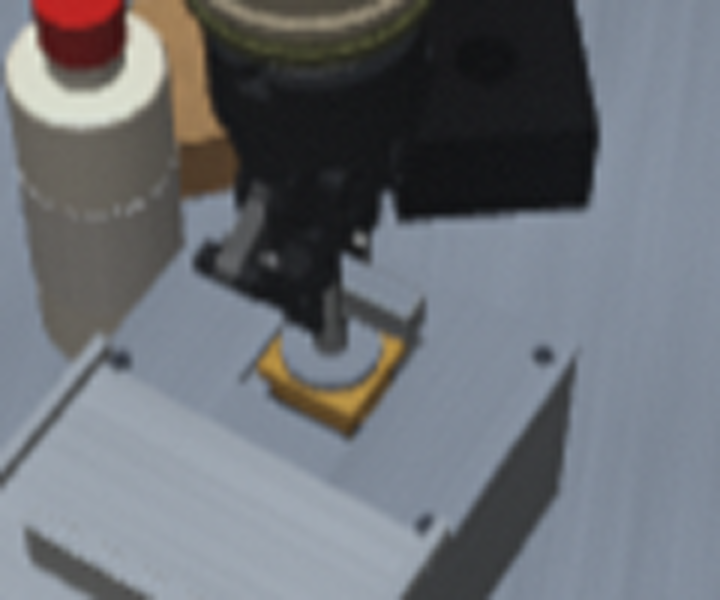

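Emit:
play_rows(increments="0 0 0 .06;0 0 0 .06;0 0 0 .06;0 0 0 .06;0 0 0 .06;0 0 0 0")

```text
clock: 12.75
position: [0.5338, 0.0813, 0.154]
ee_rot: [-0.293, 0.648, 0.308, 0.632]
ft_force: [-2.3, -0.1, 1.3]
grip_width: 0.154
```

```bash
python3 - <<'E'
from h import *
to(.5325,.0799,.154,-15)
E
```

```text
t 12.75 p [0.5338 0.0813 0.154 ] xaxis [-0.0295  0.0089 -0.9995] zyaw 50.28 F [-2.3 -0.1  1.3] M [-0.3   0.14  0.02] w 0.154 q [ 0.46  0.34 -0.81  1.74  0.24  1.2   0.46]
shift tool [ 0.0001  0.0001 -0.0019]
turn about tool x (x down => minus yaw): 1.1394 rad
```

Emit:
play_rows(increments="0 0 -.0006 .07;0 0 0 .07;0 0 0 .07;0 0 0 .07;0.0005 0 0 .07;0 0 0 .07;0 0 0 .07;0 0 0 0")

```text
clock: 13.55
position: [0.5332, 0.082, 0.1539]
ee_rot: [-0.133, 0.703, 0.141, 0.684]
ft_force: [-1.6, -0.2, 0.6]
grip_width: 0.153
```

```bash
python3 - <<'E'
from h import *
to(.5325,.0799,.154,-15)
E
```

```text
t 13.55 p [0.5332 0.082  0.1539] xaxis [-0.0281  0.0071 -0.9996] zyaw 22.37 F [-1.6 -0.2  0.6] M [-0.27 -0.09  0.08] w 0.153 q [ 0.4   0.32 -0.73  1.74  0.21  1.19 -0.  ]
shift tool [-0.0001 -0.0017 -0.0015]
turn about tool x (x down => minus yaw): 0.6523 rad
```

Emit:
play_rows(increments="0 -.0004 -.0003 .07;0 -.0004 -.0003 .07;0 0 0 .07;0 0 0 .07;0 0 0 .07;0 0 0 .06;0 0 0 .05;0 0 0 0")

```text
clock: 14.35
position: [0.5331, 0.0826, 0.1538]
ee_rot: [0.021, 0.716, -0.017, 0.697]
ft_force: [-2.4, 0.6, 0.7]
grip_width: 0.154
```

```bash
python3 - <<'E'
from h import *
to(.5325,.0799,.154,-15)
E
```

```text
t 14.35 p [0.5331 0.0826 0.1538] xaxis [-0.0263  0.0068 -0.9996] zyaw -3.06 F [-2.4  0.6  0.7] M [-0.28 -0.13  0.23] w 0.154 q [ 0.34  0.3  -0.67  1.75  0.18  1.19 -0.43]
shift tool [-0.0002 -0.0027 -0.0005]
turn about tool x (x down => minus yaw): 0.2085 rad
```

Emit:
play_rows(increments="0 -.0004 0 .05;0 -.0004 0 .05;0 0 0 .05;0 0 0 .05")

```text
clock: 14.75
position: [0.5332, 0.0826, 0.1538]
ee_rot: [0.086, 0.711, -0.084, 0.693]
ft_force: [-1.2, 0.1, -0.8]
grip_width: 0.154
```

```bash
python3 - <<'E'
from h import *
to(.5325,.0799,.154,-15)
E
```

```text
t 14.75 p [0.5332 0.0826 0.1538] xaxis [-0.0256  0.0073 -0.9996] zyaw -13.81 F [-1.2  0.1 -0.8] M [-0.3  -0.15  0.43] w 0.154 q [ 0.32  0.29 -0.64  1.75  0.17  1.18 -0.61]
shift tool [-0.0002 -0.0028 -0.0001]
turn about tool x (x down => minus yaw): 0.0208 rad
```

Emit:
play_rows(increments="0 0 0 .07;0 0 0 .07;0 0 0 .07;0 0 0 .07")

```text
clock: 15.15
position: [0.5328, 0.0828, 0.1539]
ee_rot: [0.175, 0.694, -0.177, 0.676]
ft_force: [-1.9, -3.2, 2.0]
grip_width: 0.155
```

```bash
python3 - <<'E'
from h import *
to(.5325,.0799,.154,-15)
c=cam('wrist'); cv2.imwrite('pics/w10.png',c['img'])
E
```

```text
t 15.15 p [0.5328 0.0828 0.1539] xaxis [-0.0254  0.0036 -0.9997] zyaw -28.87 F [-1.9 -3.2  2. ] M [-0.78  0.01  3.46] w 0.155 q [ 0.29  0.29 -0.61  1.75  0.16  1.18 -0.87]
shift tool [-0.0001 -0.0027  0.0011]
turn about tool x (x down => minus yaw): -0.2421 rad
```

View pics/w10.png

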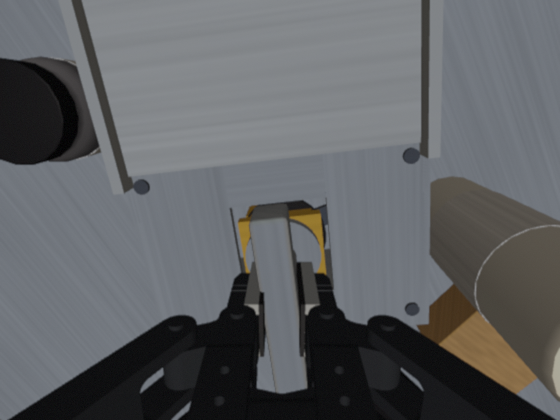

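Emit:
play_rows(increments="0 0 0 -.02;0 0 0 0;0 0 0 0;0 0 0 0;0 0 0 0", hand=-0.2)

```text
clock: 15.7
position: [0.5332, 0.0825, 0.1536]
ee_rot: [0.168, 0.696, -0.168, 0.678]
ft_force: [-0.1, -0.3, -0.4]
grip_width: 0.6
```

Emit:
play_rows(increments="-.01 0 0 0;-.015 0 0 0;-.015 0 0 0;-.015 0 0 0;-.01 0 0 0;0 0 0 0")

```text
clock: 16.3
position: [0.5357, 0.0823, 0.2265]
ee_rot: [0.168, 0.695, -0.168, 0.679]
ft_force: [-0.1, 0.2, 0.0]
grip_width: 0.599
```

```bash
python3 - <<'E'
from h import *
to(.5325,.0799,.154,-22)
c=cam('wrist'); cv2.imwrite('pics/w11.png',c['img']); np.save('pics/w11.npy',c,allow_pickle=True)
E
```

```text
t 16.30 p [0.5357 0.0823 0.2265] xaxis [-0.0226  0.0062 -0.9997] zyaw -27.46 F [-0.1  0.2  0. ] M [ 0.03 -0.05 -0.  ] w 0.599 q [ 0.31  0.23 -0.62  1.66  0.12  1.32 -0.81]
shift tool [ 0.0725 -0.0033 -0.0001]
turn about tool x (x down => minus yaw): -0.0954 rad
```

View pics/w11.png

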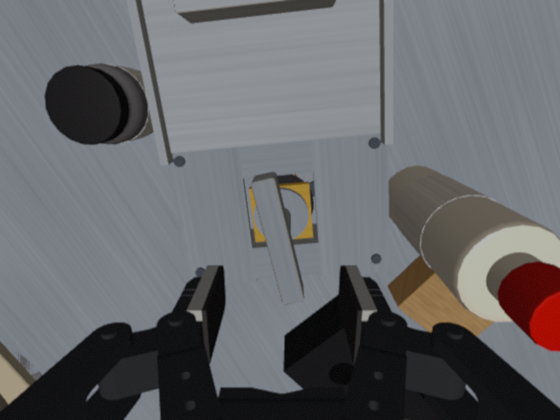

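```bash
python3 - <<'E'
from h import *
c=np.load('pics/w11.npy',allow_pickle=True).item()
a,b=onz(c,264,179,.175),onz(c,291,301,.175); d=a-b; y=np.degrees(np.arctan2(d[1],d[0])); print(a,b,(a+b)/2,np.linalg.norm(d),y,'turn rad',np.radians(-22+180-y))
# push target
th=np.radians(-22); by=np.array([-np.sin(th),np.cos(th)]); k=np.array([.5315,.08]); c0=k+.105*by
print('center',c0,'lip',c0+.03*by)
P=c0+.0*by; print('start',P); to(P[0],P[1],.235,-22)
E
```

```text
[0.54246354 0.12027997 0.175     ] [0.52119715 0.04613585 0.175     ] [0.53183034 0.08320791 0.175     ] 0.07713371214872396 73.99578440842373 turn rad 1.466150147628162
center [0.57083369 0.1773543 ] lip [0.58207189 0.20516982]
start [0.57083369 0.1773543 ]
t 16.35 p [0.5355 0.0823 0.2257] xaxis [-0.0233  0.0061 -0.9997] zyaw -27.46 F [ 0.7  0.2 -0.9] M [0.01 0.   0.01] w 0.600 q [ 0.31  0.23 -0.62  1.66  0.12  1.32 -0.81]
shift tool [-0.0095  0.1006 -0.0127]
turn about tool x (x down => minus yaw): -0.0953 rad
```

Emit:
play_rows(increments="0 0 0 -.05;0 0 0 -.045;0 .01 0 0;0 .015 0 0;0 .02 -.001 0;0 .02 -.001 0;0 .015 -.001 0;0 .01 0 0;0 .005 0 0;0 0 0 0", hand=1)

```text
clock: 17.35
position: [0.5681, 0.1777, 0.2205]
ee_rot: [0.137, 0.705, -0.137, 0.683]
ft_force: [0.0, -0.3, 0.0]
grip_width: -0.002
```

```bash
python3 - <<'E'
from h import *
to(.5708,.1774,.133,-22)
c=cam('wrist'); cv2.imwrite('pics/w12.png',c['img'])
E
```

```text
t 17.35 p [0.5681 0.1777 0.2205] xaxis [-0.0303  0.0058 -0.9995] zyaw -22.33 F [ 0.  -0.3  0. ] M [-0.    0.01 -0.02] w -0.002 q [ 0.14  0.37 -0.65  1.52  0.21  1.36 -0.92]
shift tool [0.0873 0.0013 0.0052]
turn about tool x (x down => minus yaw): -0.0058 rad
```

View pics/w12.png

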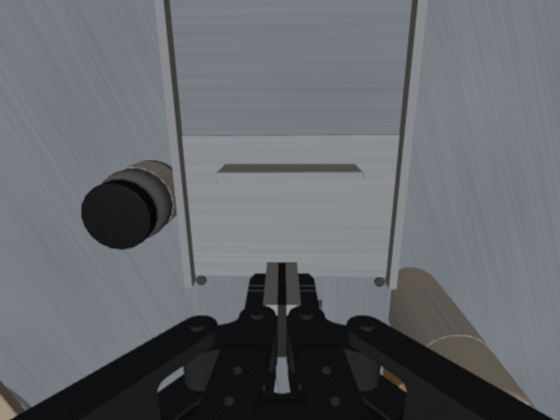

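Emit:
play_rows(increments=".01 0 .002 0;.015 0 .002 0;.015 0 0 0;.015 0 0 0;.012 0 0 0;.005 0 0 0;.002 0 0 0;0 0 0 0")

```text
clock: 18.2
position: [0.5687, 0.1714, 0.1376]
ee_rot: [0.137, 0.705, -0.14, 0.681]
ft_force: [0.8, -0.2, -0.2]
grip_width: 0.002
```

```bash
python3 - <<'E'
from h import *
to(.5708,.1774,.133,-22)
E
```

```text
t 18.20 p [0.5687 0.1714 0.1376] xaxis [-0.0334  0.0029 -0.9994] zyaw -22.66 F [ 0.8 -0.2 -0.2] M [ 0.03 -0.09 -0.03] w 0.002 q [ 0.14  0.44 -0.63  1.62  0.25  1.21 -0.94]
shift tool [ 0.0045  0.0064 -0.0002]
turn about tool x (x down => minus yaw): -0.0115 rad
```

Emit:
play_rows(increments=".003 .004 0 -.01;0 .006 0 0;0 .008 0 0;0 .008 0 0;0 .008 0 0;0 .008 0 0;0 .008 0 0;0 0 0 0")

```text
clock: 19.0
position: [0.5898, 0.2224, 0.1357]
ee_rot: [0.134, 0.705, -0.136, 0.683]
ft_force: [0.2, 0.2, 0.2]
grip_width: -0.004
```

```bash
python3 - <<'E'
from h import *
to(.5708,.1774,.133,-22)
c=cam('wrist'); cv2.imwrite('pics/w13.png',c['img'])
E
```

```text
t 19.00 p [0.5898 0.2224 0.1357] xaxis [-0.0311  0.0025 -0.9995] zyaw -22.02 F [0.2 0.2 0.2] M [-0.02 -0.01 -0.01] w -0.004 q [ 0.04  0.51 -0.63  1.52  0.29  1.24 -1.01]
shift tool [ 0.0032 -0.0488 -0.0007]
turn about tool x (x down => minus yaw): -0.0003 rad
```

View pics/w13.png

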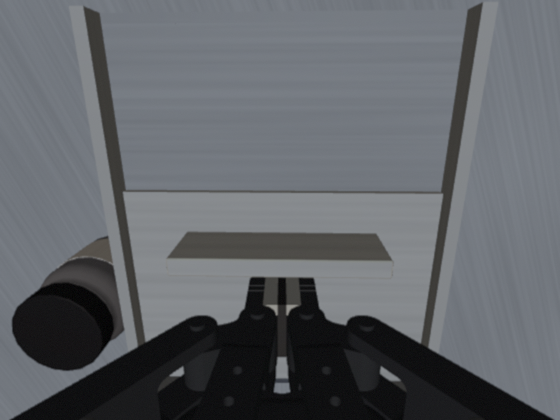

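Emit:
play_rows(increments="0 .008 0 0;0 .008 0 0;0 .008 0 0;0 .008 0 0;0 .008 0 0;0 .006 0 0;0 .004 0 0;0 0 0 0")

```text
clock: 19.85
position: [0.6103, 0.2718, 0.1352]
ee_rot: [0.134, 0.705, -0.137, 0.683]
ft_force: [-0.6, -1.4, 0.6]
grip_width: 0.002
```

```bash
python3 - <<'E'
from h import *
to(.5708,.1774,.133,-22)
E
```

```text
t 19.85 p [0.6103 0.2718 0.1352] xaxis [-0.0313  0.0018 -0.9995] zyaw -22.08 F [-0.6 -1.4  0.6] M [-0.14  0.09  0.04] w 0.002 q [-0.05  0.59 -0.62  1.4   0.32  1.28 -1.08]
shift tool [ 0.0032 -0.1023 -0.001 ]
turn about tool x (x down => minus yaw): -0.0015 rad
```

Emit:
play_rows(increments="0 .004 0 0;0 .004 0 0;0 .004 0 0;0 .004 0 0;0 .004 0 0;0 .004 0 0")

```text
clock: 20.45
position: [0.616, 0.2849, 0.135]
ee_rot: [0.128, 0.708, -0.146, 0.679]
ft_force: [-17.0, -19.6, 14.5]
grip_width: 0.0
```

```bash
python3 - <<'E'
from h import *
to(.5708,.1774,.133,-22)
E
```

```text
t 20.45 p [0.616  0.2849 0.135 ] xaxis [-0.0445 -0.0177 -0.9989] zyaw -22.41 F [-17.  -19.6  14.5] M [-3.8   3.58  0.23] w 0.000 q [-0.09  0.63 -0.61  1.35  0.34  1.32 -1.1 ]
shift tool [ 0.0059 -0.1165 -0.0007]
turn about tool x (x down => minus yaw): -0.0072 rad
```

Emit:
play_rows(increments="0 -.004 0 0;0 -.008 0 0;0 -.008 0 0;-.01 0 0 0;-.02 0 0 0;-.02 0 0 0;-.02 0 0 0;-.02 0 0 0;-.02 0 0 0;0 -.02 0 0;0 -.03 0 0;0 -.02 0 0;0 0 0 0")

```text
clock: 21.75
position: [0.5864, 0.2048, 0.2599]
ee_rot: [0.13, 0.706, -0.141, 0.682]
ft_force: [0.8, 1.3, 0.0]
grip_width: -0.004
```

```bash
python3 - <<'E'
from h import *
st()
for n in ['wrist','scene','side']:
    c=cam(n); np.save(f'pics/{n}14.npy',c,allow_pickle=True); cv2.imwrite(f'pics/{n}14.png',c['img'])
E
```

```text
t 21.75 p [0.5864 0.2048 0.2599] xaxis [-0.0358 -0.0088 -0.9993] zyaw -22.18 F [0.8 1.3 0. ] M [ 0.01 -0.08  0.02] w -0.004 q [ 0.07  0.41 -0.64  1.38  0.23  1.46 -0.95]
```

View pics/wrist14.png

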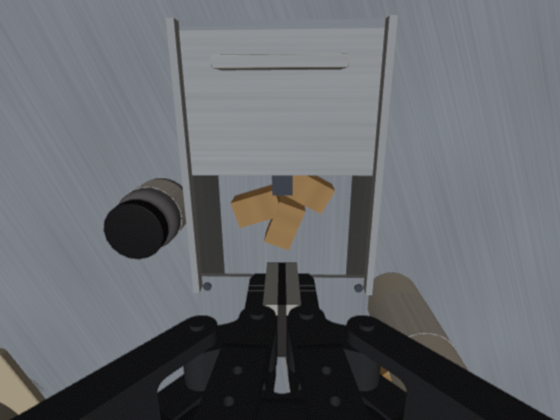

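View pics/scene14.png

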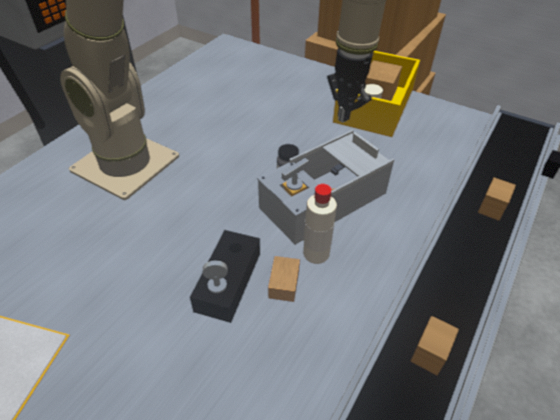

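View pics/side14.png

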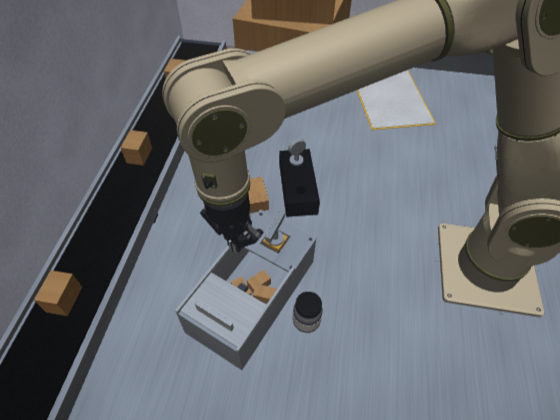

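```bash
python3 - <<'E'
from h import *
th=np.radians(-22); bx=np.array([np.cos(th),np.sin(th)]); by=np.array([-np.sin(th),np.cos(th)]); c0=np.array([.5708,.1774])
c=np.load('pics/wrist14.npy',allow_pickle=True).item()
for uv,z in [((280,55),.146),((280,68),.146),((282,176),.116),((280,28),.116),((280,20),.11)]:
    d=onz(c,*uv,z)[:2]-c0; print(uv,(d@bx).round(4),(d@by).round(4))
c=np.load('pics/side14.npy',allow_pickle=True).item(); cv2.imwrite('pics/s14z.png',cv2.resize(c['img'][200:365,170:325],None,fx=3.6,fy=3.6,interpolation=cv2.INTER_CUBIC))
c=np.load('pics/scene14.npy',allow_pickle=True).item(); cv2.imwrite('pics/c14z.png',cv2.resize(c['img'][120:240,250:400],None,fx=5,fy=5,interpolation=cv2.INTER_CUBIC))
E
```

```text
(280, 55) -0.0008 0.1341
(280, 68) -0.0008 0.1263
(282, 176) -0.0005 0.0472
(280, 28) -0.0017 0.1542
(280, 20) -0.0019 0.1602
```

View pics/c14z.png

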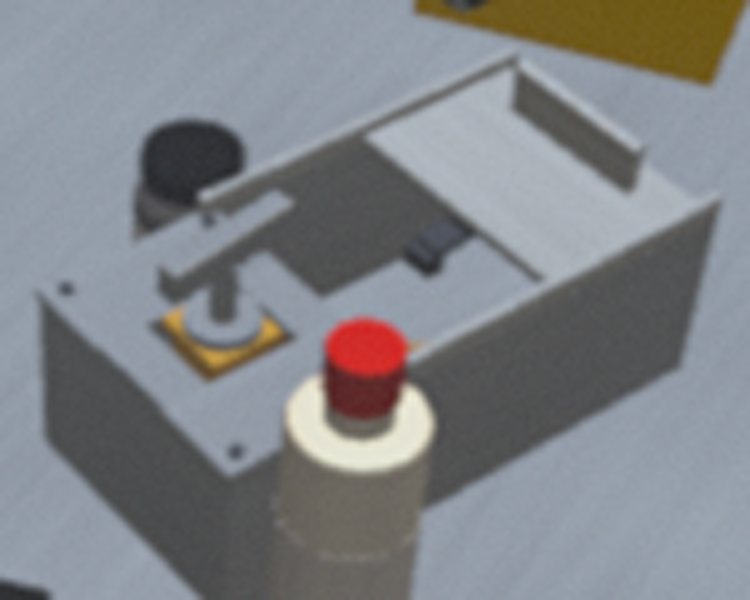

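View pics/s14z.png

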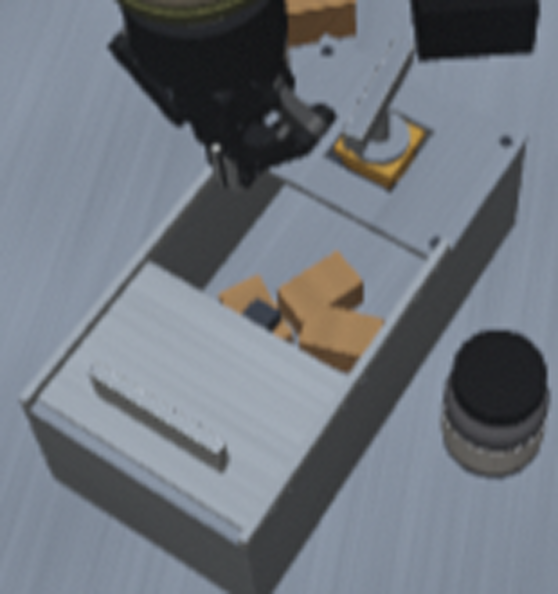

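```bash
python3 - <<'E'
from h import *
print(workorder.hand_in()); st()
E
```

```text
the job is handed in; nothing more can be done
None
the job is handed in; nothing more can be done
```

The job is done and handed in at about 22 s on the robot's clock, well inside the 64 s limit. The hand-in reports no verdict.

- **Key:** I took the T-handled key from the rack and lowered it into the lock until the collar bore on the throat at 24 N. I then turned it clockwise until it hit the stop, where the moment rose to about 3.5 N m. In the camera the key measured about 1.47 rad, which is the 1.3 rad stop plus the 0.15 rad play.
- **Cover:** I pushed the lip until the cover stopped at about 26 N. The lip centre then measured y ≈ 130 mm in the bin's frame, against 30 mm closed, so travel is 100 mm and the cover is fully open.
- **Last pictures:** The key is standing in the turned lock with its collar on the throat. The round-bowed key, bottle, jar and carton look unmoved, judged by eye. The gripper is raised clear at z ≈ 0.26 m, touching nothing.

No check failed. The tool had drifted to about 2° of tilt by the time the key went in, but the key still went down without side load worth noting.

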